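# Seat the tapered plug in a brass cock by pressing and turning

## Task

Fit the T-handled tapered plug from the wooden block into the brass cock on the seating jig: set it down in the bore with its handle in line with the pipe, then press down and turn it together, a quarter turn to shut, so that it draws down into its taper and stays there by itself, handle square across the pipe and less than 3 mm of gap left under its collar. Never bear on it with more than about 15 N, or the jig's rubber buffers bottom out: a straight push does not seat it, turning under a steady press does. Leave the square-headed plug and the other things on the bench where they are.

Things in the scene. Friction and masses are not known exactly. Their poses are not given: they have to be found in the camera images.
- plug: loose brass T-handled plug, 0.2 kg. Origin: centre of its small foot; z up its axis, x along the T-bar. Shank 47 mm long, 20 mm diameter at the foot, 23.4 mm under the collar; collar 36 mm across, 47 to 53 mm above the foot; then a 13 mm neck; T-bar 56 long, 12 wide, 18 high, 67 to 85 mm above the foot. Starts upright in a hole of the block, foot 5 mm above the bench; lifts straight out (60 mm)
- plug_collar (a point): centre of the underside of the plug's collar, 47 mm above its foot
- jig: seating jig fixed on the bench: dark base plate 150 x 96 x 7 mm, origin at the centre of its underside, x along the cock's pipe, z up. Rubber buffers carry a floating plate on which the brass cock is clamped: an upright barrel 41 mm across with a tapered bore open at the top, and a pipe with barbed hose tails along x to both sides (172 mm over all, axis 52 mm and clamps 64 mm above the bench)
- mount (a joint): how far the floating plate with the cock is pressed down on its rubber buffers, m; 0 unloaded, 0.001 for each 10 N of downward press
- cock_mouth (a point): centre of the barrel's top face, mouth of the bore; x along the pipe, z up; 76 mm above the bench, sinks with the floating plate. Gap = height of plug_collar above it. Plug merely set down: gap about 11 mm. Pushed straight with 15 N: still over 5. Turned a quarter under 10 to 13 N: 1 to 3; turning it to and fro under load sinks it further. It rises by less than 0.5 when let go.
- plug_block: fixed beech block 64 x 210 x 52 mm, origin at the centre of its underside, y along its length; three upright 31 mm holes in a row 70 mm apart hold the plugs, one is empty
- square_plug: the plug of a larger cock, not wanted here: same collar, a thicker shank, and a 15 mm square head (top 77 mm above its foot) instead of a T-bar; stands in another hole of the block. Origin: centre of its foot
- caliper: steel vernier caliper 177 mm long lying on the bench, origin under its middle; bystander
- scraper: scraper with an orange handle, 171 mm long, lying on the bench; bystander
- solvent_bottle: brown solvent bottle, 69 mm across and 200 mm tall, at the back; bystander
- pliers: black-handled pliers 148 mm long lying on the bench; bystander
- red_driver: red screwdriver 148 mm long lying on the bench; bystander
- notepad: notepad 140 x 100 x 10 mm lying on the bench; bystander
- plug_grip (a point): point on the plug's axis inside the T-bar, 80 mm above its foot: a good height for the tool point, the fingers closing across the 12 mm bar (fingertips then clear the collar by 8 mm). Turning the plug in its taper under load takes about 0.5 N m: grip it hard (60 N)
Mind the look-alikes: they are no part of the job. Leave any blue or red look-alike of the plug alone.

How it is judged (in metres and radians):
On the way:
1. the T-handled plug stands in the bore of the cock, its handle in line with the pipe (within 20 degrees) (z of plug_collar in the frame of cock_mouth below 0.014 m and horizontal distance between plug_collar and cock_mouth below 0.004 m and angle between the x axis of plug and the x axis of cock_mouth, either way round below 0.35 rad), for 0.2 s.
At the end, for the whole second after the job is handed in: The plug stands upright in the bore, released and at rest, the gap between its collar and the cock's top face less than 3 mm, its handle square across the pipe within 11 degrees (z of plug_collar in the frame of cock_mouth below 0.003 m and horizontal distance between plug_collar and cock_mouth below 0.003 m and angle between plug's own z axis and vertical below 0.05 rad and angle between the x axis of plug and the y axis of cock_mouth, either way round below 0.2 rad and linear speed of plug below 0.01 m/s); the robot touches nothing.
It fails at once if the cock is borne down on so hard (over about 16 N) that the jig's rubber buffers are squashed by more than 1.8 mm (value of joint mount above 0.0018 m).
It fails at once if the square-headed plug is moved by more than 15 mm (distance of square_plug from where it was at the start of the episode above 0.015 m).
It fails at once if the caliper, scraper, solvent bottle, pliers, red screwdriver or notepad is moved by more than 20 mm (distance of any of caliper, scraper, solvent_bottle, pliers, red_driver, notepad from where it was at the start of the episode above 0.02 m).
It also fails if it takes over 51 s, if anything falls off the work surface, if the arm or the gripper's body presses on something with over 40 N, if the wrist force passes 120 N, or if a joint passes its speed limit or range.

## Robot

A 7-joint arm with a two-finger parallel gripper is mounted at the origin on a cart in front of the work surface, level with it; the furniture and walls round the work are solid. World frame = base frame: x ahead of the robot, y to its left, z up, the work surface at z = 0. Lengths are in mm, angles in rad, forces in N, time in s.
With the tool pointing down it reaches from about 400 to 875 mm from the base axis. Payload 4.4 kg.
Tool frame: the origin (TCP) lies between the finger pads, 19 mm behind the fingertips; this is the grasp point; z points along the fingers, y is the line along which they close (so a half turn about z gives the same grasp; the last joint's range is limited). The gripper opens to 85 mm and grips with 20 to 120 N. Pads are 22 mm wide; open, the fingers measure 114 mm over their backs; the gripper's body (76 mm by 85 mm) begins 54 mm behind the grasp point. The pads swing forward as they close: fully open they stand 13 mm farther back than shut.
Start: joints at [1.136, 0.628, 0.038, 1.517, -0.027, 0.996, -0.02], TCP at [234.35, -606.298, 250.013] pointing down, gripper open.
Joint ranges: [-3.06, 3.06], [-0.37, 2.12], [-1.25, 1.32], [0.18, 2.47], [-1.1, 4.24], [0.23, 1.98], [-2.94, 2.94]. Speed limits (rad/s): [2.57, 2.57, 3.14, 3.14, 3.14, 3.14, 3.14].

## Interface

Orientations are given as [roll, pitch, yaw] about the fixed x, y, z axes, in that order (R = Rz(yaw) Ry(pitch) Rx(roll)).
In Python, from cell import ctrl gives the robot as it stands.
- The arm moves only by the shell command python3 -m handwheel 'ROWS'. ROWS is JSON, a list of rows, each a list of 3 entries, a list of its own where there are three numbers: the turn, a rotation vector about the tool's x, y, z in degrees, then the shift along the tool's x, y, z in m, then the closure, from 0 (fully open) to 1 (shut). A call has 1 to 5 rows; each row shifts and turns the commanded pose from where the row before left it, along the tool's axes as they then stand; what a row does not reach is not made up. A row lasts 1/12 s, in which the tool goes at most 41.7 mm and 7.16 degrees, less where a joint would pass 70% of its speed; a pose out of reach is approached as far as the arm can. A call is refused whole if a number of a shift passes 0.0417 or a number of a turn 7.16, either way. A call with a gripper value outside its range is refused whole. The fingers move at their own pace and stop on an object; the grip force is fixed at half the most. Time passes only in rows, so rows that do not move let the fingers close. It gives the time, the measured TCP pose, the force, the opening and the grip force at its end, in the units of the state.
- ctrl.read_state(): the state, without advancing time (a new reading comes with each control period).
- ctrl.get_image(name): name is "scene" or "side" or "wrist"; returns a dict with "pixels" (400x640x3 uint8, red, green, blue), "fx", "fy", "cx", "cy" (pixels), "k1" (the pictures are not rectified: a ray, as slopes to the right and down, at radius r is drawn at 1 + k1 r^2 times it, then the intrinsics apply), "pose" (4x4, takes a point from camera to world coordinates); the wrist camera has in their place "T_tool_cam" (4x4, takes a point from camera to tool coordinates, whose origin is the TCP and whose axes are the flange's). Camera axes: x right, y up, looking along -z (the intrinsics and any distortion apply to the point x, -y, -z); pixel columns grow to the right and rows downward; lengths in mm; the calibration is good to about 2 mm. A picture is of the moment at which its call begins: read the wrist's pose just before it. There is no depth.
- ctrl.finish_job(): hands the job in; it is judged then, once.
The state is a dict: "clock": time; "qpos": joint angles; "qd": joint speeds; "tau": joint torques, N m; "eef_pos": TCP position; "tool_rot": TCP orientation; "force": force on the tool from outside, world axes, zero at the start; "torque": the same for the moment, N m; "width": finger opening in mm; "gripper_force": force on a finger pad.
Only numpy, scipy, OpenCV 4.12 (cv2) and the standard library are available. Lean on these libraries where they do the work, as an engineer would, in place of code of your own. Each camera call takes 0.05 s, during which the arm holds its last target. There are 200 camera calls.

## Working session

There is one attempt and no reset: what is moved stays moved. The work goes in short steps, Python scripts to look and compute and a shell command to move; the robot and the scene stay as the last step left them, time stands still between calls to the robot, and variables do not carry over. Pictures are saved under pics/ and viewed, at most 10 in all, crops included, and the job is handed in when it is done.

```bash
mkdir -p pics; ls; cat > h.py <<'E'
import numpy as np, cv2
from cell import ctrl
from scipy.spatial.transform import Rotation as R
def ray(im,uv,Twt=None):
    K=np.array([[im['fx'],0,im['cx']],[0,im['fy'],im['cy']],[0,0,1.]])
    p=cv2.undistortPoints(np.array([[uv]],float),K,np.array([im['k1'],0,0,0,0.]))[0,0]
    T=np.array(im['pose']) if 'pose' in im else Twt@np.array(im['T_tool_cam'])
    d=T[:3,:3]@np.array([p[0],-p[1],-1]); return T[:3,3],d/np.linalg.norm(d)
def plane(im,uv,z,Twt=None):
    o,d=ray(im,uv,Twt); return o+d*(z-o[2])/d[2]
def proj(im,P,Twt=None):
    T=np.array(im['pose']) if 'pose' in im else Twt@np.array(im['T_tool_cam'])
    c=np.linalg.inv(T)@np.r_[P,1]; x,y=c[0]/-c[2],-c[1]/-c[2]; k=1+im['k1']*(x*x+y*y)
    return im['cx']+im['fx']*x*k, im['cy']+im['fy']*y*k
def tool():
    s=ctrl.read_state(); T=np.eye(4); T[:3,3]=s['eef_pos']; T[:3,:3]=R.from_euler('xyz',s['tool_rot']).as_matrix(); return T
def snap(n,f):
    T=tool(); im=ctrl.get_image(n); cv2.imwrite('pics/'+f,cv2.cvtColor(np.array(im['pixels']),cv2.COLOR_RGB2BGR)); np.save('pics/'+f+'.npy',dict(im=im,T=T),allow_pickle=True); return im,T
def load(f):
    d=np.load('pics/'+f+'.npy',allow_pickle=True).item(); return d['im'],d['T']
E
python3 - <<'E'
from h import *
for n in ('scene','side'):
    im,T=snap(n,n+'0.png'); print(n,im['fx'],im['k1'],np.round(im['pose'],2).tolist())
print(ctrl.read_state())
E
```

```text
pics
scene 403.0293879016855 0.008766662183068551 [[-0.47, 0.6, -0.64, -280.19], [-0.88, -0.31, 0.35, 601.23], [0.01, 0.73, 0.68, 941.82], [0.0, 0.0, 0.0, 1.0]]
side 397.8634209767356 0.023575949861388775 [[-0.97, 0.15, -0.17, 303.26], [-0.22, -0.58, 0.78, 1091.35], [0.02, 0.8, 0.6, 789.46], [0.0, 0.0, 0.0, 1.0]]
{'clock': 0.1, 'qpos': array([ 1.13622716,  0.62928297,  0.03846419,  1.51824909, -0.02700765,
        0.99630987, -0.0199532 ]), 'qd': array([-1.63024912e-03, -1.83600379e-03,  1.15284370e-03, -9.64379557e-04,
        7.17291437e-05,  4.21441151e-04,  8.78556515e-04]), 'tau': array([ 2.37163003e-03, -5.64534974e+01,  1.23030379e+00, -1.93973279e+01,
        1.12476374e-02,  5.46387761e-03, -1.05573636e-05]), 'eef_pos': array([ 234.13572349, -605.80503882,  249.16841078]), 'tool_rot': array([-3.13986204e+00,  2.36707160e-05,  3.68796533e-01]), 'force': array([-0.67082769,  0.07904584,  0.02579723]), 'torque': array([-0.02500578,  0.0427952 ,  0.00874744]), 'gripper_force': 0.0, 'width': 85.2456680739195}
```

View pics/scene0.png

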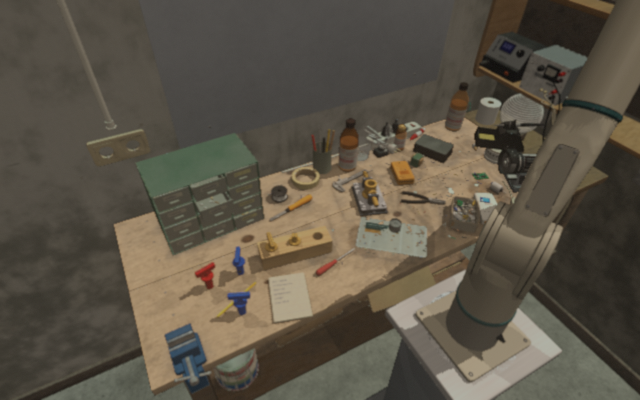

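View pics/side0.png

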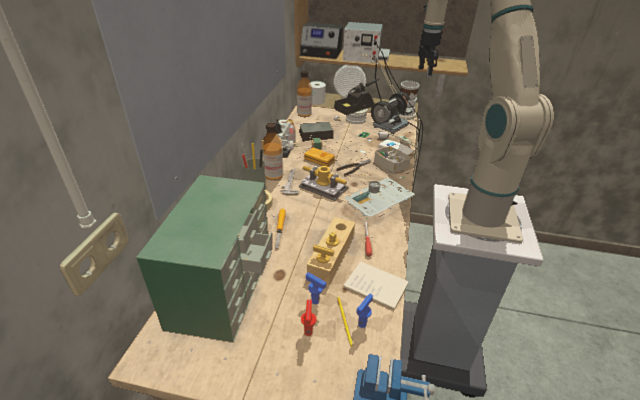

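Scene picture: block around (295,245) with the T-plug at its left end (268,240), the square plug in the middle and the right hole empty; jig at (370,195). Side picture: block around (332,245), jig around (325,182). I'll enlarge both next.

```bash
python3 - <<'E'
from h import *
a=cv2.imread('pics/scene0.png');b=cv2.imread('pics/side0.png')
def c(i,x,y,w,h,s): return cv2.resize(i[y:y+h,x:x+w],None,fx=s,fy=s,interpolation=cv2.INTER_CUBIC)
top=np.hstack([c(a,250,220,90,60,4.4),c(a,345,165,90,60,4.4)])
bot=np.hstack([c(b,290,215,90,65,4.4),c(b,290,155,90,65,4.4)])
cv2.imwrite('pics/crop0.png',np.vstack([top,bot]))
im,_=load('scene0.png')
for uv,z in [((268,238),90),((296,238),82),((318,237),52),((370,180),76)]: print('scene',uv,plane(im,uv,z).round())
im,_=load('side0.png')
for uv,z in [((322,250),90),((333,237),82),((342,226),52),((324,170),76)]: print('side',uv,plane(im,uv,z).round())
E
```

```text
scene (268, 238) [450. 365.  90.]
scene (296, 238) [420. 292.  82.]
scene (318, 237) [418. 222.  52.]
scene (370, 180) [543. -40.  76.]
side (322, 250) [446. 370.  90.]
side (333, 237) [430. 305.  82.]
side (342, 226) [420. 219.  52.]
side (324, 170) [527. -25.  76.]
```

View pics/crop0.png

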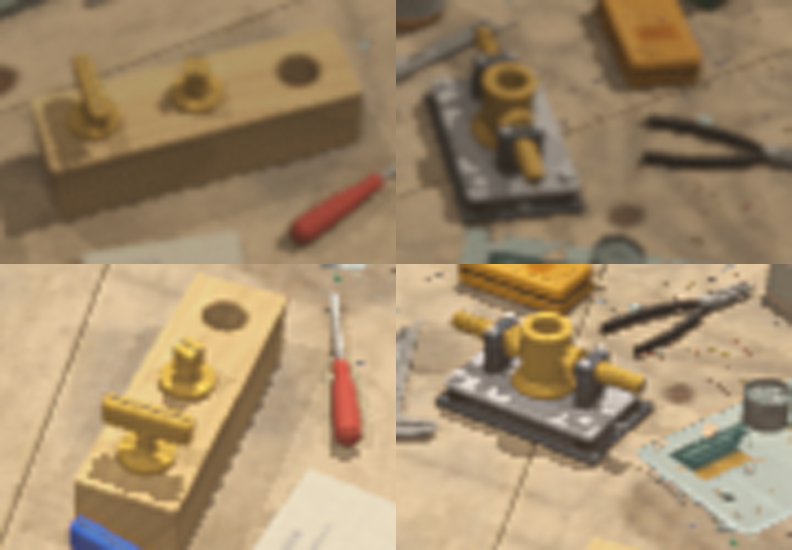

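Crops: the T-bar runs, in scene pixels, (267.7,233.6)–(273.9,246.8), and the bore mouth is at (371.4,182.7). In the side view the bar runs (313.9,246.4)–(333.6,253.2) and the mouth is at (324.5,168.2).

```bash
python3 - <<'E'
from h import *
def tri(r1,r2):
    (o1,d1),(o2,d2)=r1,r2
    A=np.stack([d1,-d2],1); t=np.linalg.lstsq(A,o2-o1,rcond=None)[0]
    p,q=o1+t[0]*d1,o2+t[1]*d2; return ((p+q)/2).round(1),np.linalg.norm(p-q).round(1)
a,_=load('scene0.png');b,_=load('side0.png')
for n,u,v in [('barA',(267.7,233.6),(313.9,246.4)),('barB',(267.7,233.6),(333.6,253.2)),('barctr',(270.7,240),(323.6,248.6)),('barend2',(273.9,246.8),(333.6,253.2)),('mouth',(371.4,182.7),(324.5,168.2))]:
    print(n,*tri(ray(a,u),ray(b,v)))
for u in [(267.7,233.6),(273.9,246.8)]: print('bar sc',plane(a,u,90).round())
for u in [(313.9,246.4),(333.6,253.2)]: print('bar si',plane(b,u,90).round())
for u in [(365.2,173.6),(376.6,203.6)]: print('pipe sc',plane(a,u,57).round())
for u in [(304.5,167.3),(345,181.4)]: print('pipe si',plane(b,u,57).round())
print('mouth76',plane(a,(371.4,182.7),76),plane(b,(324.5,168.2),76))
# bottle positions
print('bottle',plane(a,(347,168),5).round(),plane(b,(273,178),5).round())
E
python3 -m handwheel '[[[0,0,0],[0.0,-0.0417,0],0],[[0,0,0],[0,-0.0417,0],0],[[0,0,0],[0,-0.0417,0],0],[[0,0,0],[0.02,-0.036,0],0],[[0,0,0],[0.02,-0.036,0],0]]'
python3 -c "
from cell import ctrl;print(ctrl.read_state()['qpos'].round(2))"
```

```text
barA [469.9 357.4  85.4] 1.1
barB [422.9 379.1 115.8] 35.5
barctr [443.9 359.2  85.2] 1.2
barend2 [418.3 361.4  80.1] 3.7
mouth [527.1 -34.9  77.6] 0.7
bar sc [465. 359.  90.]
bar sc [412. 363.  90.]
bar si [469. 362.  90.]
bar si [415. 374.  90.]
pipe sc [597. -58.  57.]
pipe sc [453.  -8.  57.]
pipe si [602. -55.  57.]
pipe si [450.  -3.  57.]
mouth76 [529.06995682 -36.480937    76.        ] [527.35203739 -36.94692971  76.        ]
bottle [708. -54.   5.] [714. -38.   5.]
clock: 0.52
eef_pos: [199.0, -406.3, 249.7]
tool_rot: [-3.141, 0.0, 0.366]
force: [0.5, -0.7, 1.1]
width: 85.6
gripper_force: 0.0
[ 1.03  0.35  0.03  2.04 -0.01  0.75 -0.14]
```

```bash
python3 -m handwheel '[[[0,0,7.1],[0.031,-0.023,0],0],[[0,0,7.1],[0.028,-0.0265,0],0],[[0,0,7.1],[0.0246,-0.03,0],0],[[0,0,7.1],[0.021,-0.0325,0],0],[[0,0,0.6],[0.0185,-0.034,0],0]]'
python3 -m handwheel '[[[0,0,0],[0.0185,-0.034,0],0],[[0,0,0],[0.0185,-0.034,0],0],[[0,0,0],[0.0185,-0.034,0],0],[[0,0,0],[0.0185,-0.034,0],0],[[0,0,0],[0,-0.041,0],0]]'
python3 -c "
from cell import ctrl;print(ctrl.read_state()['qpos'].round(2))"
```

```text
clock: 0.93
eef_pos: [297.7, -254.6, 250.0]
tool_rot: [3.141, 0.0, -0.103]
force: [0.6, -0.8, 0.0]
width: 85.4
gripper_force: 0.0
clock: 1.35
eef_pos: [392.5, -85.7, 250.4]
tool_rot: [3.141, -0.005, -0.097]
force: [1.8, 0.5, 0.1]
width: 85.8
gripper_force: 0.0
[ 0.12  0.28  0.03  2.17 -0.01  0.69 -1.51]
```

```bash
python3 -m handwheel '[[[0,0,0],[0,-0.041,0],0],[[0,0,0],[0,-0.041,0],0],[[0,0,0],[0,-0.041,0],0],[[0,0,0],[0,-0.041,0],0],[[0,0,0],[0,-0.041,0],0]]'
python3 -m handwheel '[[[0,0,0],[0,-0.041,0],0],[[0,0,0],[0,-0.041,0],0],[[0,0,0],[0,-0.041,0],0],[[0,0,0],[0,-0.041,0],0],[[0,0,0],[0,0,0],0]]'
python3 -m handwheel '[[[0,0,0],[0,0,0],0],[[0,0,0],[0,0,0],0]]'
python3 - <<'E'
from h import *
im,T=snap('wrist','w1.png');print(ctrl.read_state()['qpos'].round(2),T.round(2).tolist(),np.round(im['T_tool_cam'],2).tolist(),im['fx'])
print('plug',proj(im,(442,365,90),T))
E
```

```text
clock: 1.77
eef_pos: [407.8, 119.4, 250.0]
tool_rot: [3.141, 0.0, -0.096]
force: [1.2, -0.3, 0.1]
width: 85.6
gripper_force: 0.0
clock: 2.18
eef_pos: [423.3, 290.7, 250.0]
tool_rot: [-3.134, -0.001, -0.086]
force: [-0.1, 1.2, 0.4]
width: 85.5
gripper_force: 0.0
clock: 2.35
eef_pos: [423.6, 279.9, 249.5]
tool_rot: [3.14, 0.001, -0.096]
force: [-1.5, -0.2, 0.2]
width: 85.3
gripper_force: 0.0
[-0.59  0.43 -0.07  1.91  0.04  0.81 -2.35] [[1.0, -0.1, -0.0, 423.55], [-0.1, -1.0, -0.0, 279.86], [-0.0, 0.0, -1.0, 249.46], [0.0, 0.0, 0.0, 1.0]] [[0.0, 0.97, 0.26, 64.74], [1.0, -0.0, 0.0, -0.09], [0.0, 0.26, -0.97, -124.15], [0.0, 0.0, 0.0, 1.0]] 305.8551845469133
plug (np.float64(224.4267927008134), np.float64(179.75234580305758))
```

View pics/w1.png

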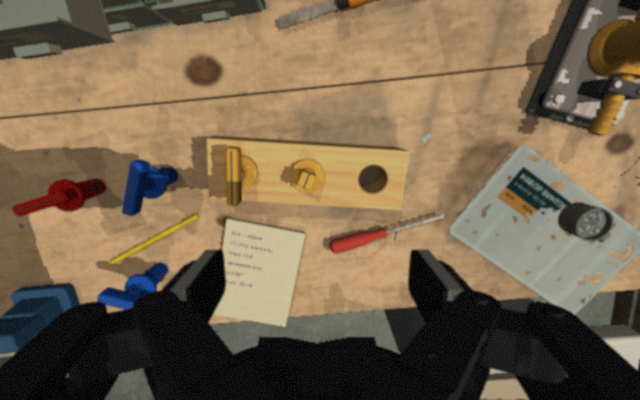

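Wrist picture: the T-bar runs vertically around (234,176), the square plug is at (308,178) and the empty hole at (373,179). The red and blue look-alikes are on the left and the notepad is at (262,272).

```bash
python3 - <<'E'
from h import *
im,T=load('w1.png')
for uv in [(233,148),(236,203),(234.5,175.5)]: print(plane(im,uv,90,T).round(1))
for uv in [(373,179)]: print('hole',plane(im,uv,52,T).round(1))
print('block edge dir',plane(im,(207,138),52,T).round(1),plane(im,(410,150),52,T).round(1))
print('jig', plane(im,(621,45),76,T))
hsv=cv2.cvtColor(im['pixels'][135:215,215:265],cv2.COLOR_RGB2HSV)
print(im['pixels'][176,220:262].tolist())
E
```

```text
[470.4 352.   90. ]
[418.6 357.9  90. ]
[445.1 354.9  90. ]
hole [421.4 219.5  52. ]
block edge dir [480.5 387.3  52. ] [448.3 179.8  52. ]
jig [523.83754241   3.54273903  76.        ]
[[125, 94, 56], [125, 97, 58], [127, 97, 59], [131, 98, 54], [127, 94, 47], [125, 92, 41], [140, 101, 41], [166, 120, 47], [190, 138, 54], [190, 139, 62], [162, 122, 66], [131, 106, 66], [151, 117, 61], [190, 146, 65], [201, 147, 60], [202, 151, 63], [192, 138, 54], [171, 124, 47], [141, 104, 44], [120, 86, 37], [110, 80, 30], [119, 87, 39], [126, 92, 41], [121, 88, 33], [134, 98, 42], [153, 112, 47], [171, 126, 57], [178, 129, 53], [182, 131, 54], [182, 130, 53], [185, 136, 57], [184, 131, 52], [182, 132, 54], [183, 132, 52], [191, 141, 57], [187, 143, 61], [172, 131, 58], [166, 125, 69], [182, 139, 85], [196, 156, 97], [199, 163, 99], [200, 163, 99]]
```

```bash
python3 -m handwheel '[[[0,0,0],[0.0067,-0.0398,0.01],0.3],[[0,0,0],[0.0067,-0.0398,0.01],0.5],[[0,0,0],[0,0,0.04],0.6],[[0,0,0],[0,0,0.04],0.6],[[0,0,0],[0,0,0],0.6]]'
python3 -m handwheel '[[[0,0,0],[0,0,0],0.6],[[0,0,0],[0,0,0],0.6]]'
python3 - <<'E'
from h import *
im,T=snap('wrist','w2.png');print(T.round(2).tolist())
print('plug',proj(im,(444,358,90),T))
E
```

```text
clock: 2.82
eef_pos: [441.5, 353.6, 143.3]
tool_rot: [3.13, 0.01, -0.098]
force: [-0.8, -1.0, -0.9]
width: 34.2
gripper_force: 0.0
clock: 2.98
eef_pos: [446.3, 357.8, 151.7]
tool_rot: [-3.141, -0.002, -0.099]
force: [-0.3, -0.4, 0.4]
width: 33.4
gripper_force: 0.0
[[1.0, -0.1, 0.0, 446.28], [-0.1, -1.0, 0.0, 357.81], [0.0, -0.0, -1.0, 151.73], [0.0, 0.0, 0.0, 1.0]]
plug (np.float64(316.9468279876141), np.float64(227.91546638974017))
```

View pics/w2.png

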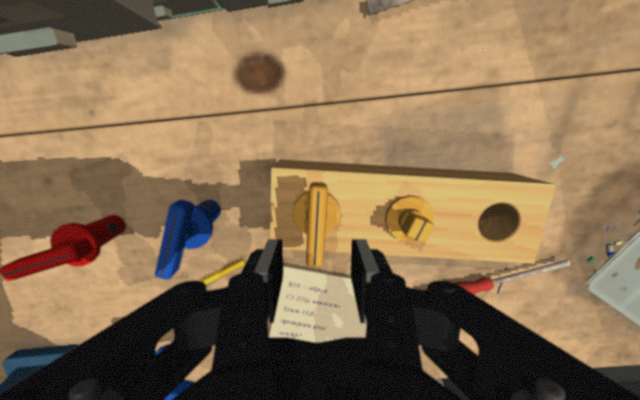

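Wrist picture: the T-bar lies between the fingers, from (318,183) to (315,266), and the square plug is clear of them at (410,218). I'll check the ends, then descend.

```bash
python3 - <<'E'
from h import *
im,T=load('w2.png')
p,q=plane(im,(318,183),90,T),plane(im,(315.5,266),90,T);d=p-q
print(p.round(1),q.round(1),((p+q)/2).round(1),np.linalg.norm(d),np.degrees(np.arctan2(d[1],d[0])))
E
python3 -m handwheel '[[[0,0,0],[0,0,0.03],0.6],[[0,0,0],[0,0,0.02],0.6],[[0,0,0],[0,0,0.0165],0.6],[[0,0,0],[0,0,0],0.6],[[0,0,0],[0,0,0],0.6]]'
```

```text
[473.2 354.5  90. ] [417.4 361.6  90. ] [445.3 358.   90. ] 56.33404935137666 -7.27168953779915
clock: 3.45
eef_pos: [446.0, 358.8, 85.3]
tool_rot: [-3.14, -0.002, -0.097]
force: [-0.4, -1.0, 0.1]
width: 34.1
gripper_force: 0.0
```

```bash
python3 -m handwheel '[[[0,0,1.7],[0,0,0],1],[[0,0,0],[0,0,0],1],[[0,0,0],[0,0,0],1],[[0,0,0],[0,0,0],1],[[0,0,0],[0,0,0],1]]'
```

```text
clock: 3.87
eef_pos: [446.3, 359.3, 85.8]
tool_rot: [-3.139, -0.003, -0.127]
force: [-0.3, -1.0, 8.0]
width: 10.7
gripper_force: 60.7
```

```bash
python3 -m handwheel '[[[0,0,0],[0,0,-0.015],1],[[0,0,0],[0,0,-0.025],1],[[0,0,0],[0,0,-0.035],1],[[0,0,0],[0,0,-0.03],1],[[0,0,0],[0,0,0],1]]'
python3 - <<'E'
from h import *
im,T=snap('side','s2.png');s=ctrl.read_state();print(s['force'].round(2),s['width'],T[:3,3],s['tool_rot'])
print('bar',proj(im,T[:3,3],None))
E
```

```text
clock: 4.28
eef_pos: [448.1, 361.3, 195.3]
tool_rot: [-3.132, -0.008, -0.127]
force: [0.1, 0.5, -1.3]
width: 10.9
gripper_force: 59.7
[ 0.91  0.53 -2.06] 10.953995146066035 [448.09345359 361.2652756  195.31505089] [-3.13518809 -0.00569726 -0.12640263]
bar (np.float64(323.03414041705815), np.float64(215.44601643766404))
```

```bash
python3 -m handwheel '[[[0,0,5.8],[0.006,0.015,0],1],[[0,0,5.8],[0.01,0.03,0],1],[[0,0,0],[0.019,0.035,0],1],[[0,0,0],[0.019,0.035,0],1],[[0,0,0],[0.019,0.035,0],1]]'
python3 -m handwheel '[[[0,0,0],[0.019,0.035,0],1],[[0,0,0],[0.019,0.035,0],1],[[0,0,0],[0.019,0.035,0],1],[[0,0,0],[0.019,0.035,0],1],[[0,0,0],[0.01,0.014,0],1]]'
python3 -m handwheel '[[[0,0,0],[0,0,0],1],[[0,0,0],[0,0,0],1],[[0,0,0],[0,0,0],1]]'
python3 - <<'E'
from h import *
im,T=snap('wrist','w3.png');s=ctrl.read_state();print(s['force'].round(2),T.round(3).tolist(),s['qpos'].round(2))
print('mouth',proj(im,(528,-36.5,76),T))
E
```

```text
clock: 4.75
eef_pos: [471.2, 192.0, 187.8]
tool_rot: [3.14, 0.001, -0.327]
force: [1.2, -1.6, -1.8]
width: 10.9
gripper_force: 59.6
clock: 5.17
eef_pos: [503.0, 13.4, 187.9]
tool_rot: [3.137, 0.001, -0.336]
force: [-0.2, 0.5, -1.7]
width: 10.9
gripper_force: 59.6
clock: 5.42
eef_pos: [503.1, 21.2, 188.0]
tool_rot: [-3.141, 0.002, -0.328]
force: [0.1, 0.3, -2.6]
width: 11.0
gripper_force: 59.6
[-0.29  0.46 -1.03] [[0.947, -0.322, -0.001, 503.122], [-0.322, -0.947, 0.001, 21.209], [-0.002, -0.0, -1.0, 188.003], [0.0, 0.0, 0.0, 1.0]] [-0.08  0.51 -0.03  1.98  0.02  0.65 -2.02]
mouth (np.float64(377.50870451742327), np.float64(150.2642655659754))
```

View pics/w3.png

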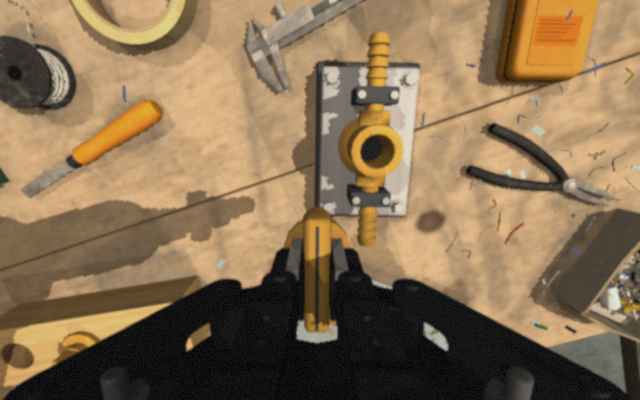

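Wrist picture: the cock mouth is at about (378,150) and the pipe tails end at (379,35) and (369,243). The plug's bar is held from (317,213) to about (317,330). Next I'll fit the mouth circle and work out the plug's offset in the hand.

```bash
python3 - <<'E'
from h import *
im,T=load('w3.png')
g=cv2.cvtColor(im['pixels'],cv2.COLOR_RGB2GRAY)
x0,y0=330,105; c=g[y0:200,x0:430]; c=cv2.resize(c,None,fx=4,fy=4,interpolation=cv2.INTER_CUBIC)
C=np.array(im['pose']) if 'pose' in im else T@np.array(im['T_tool_cam'])
for r in (20.5,11.7): # predicted pixel radius
    a=np.array(proj(im,(528,-36.5,76),T));b=np.array(proj(im,(528+r,-36.5,76),T));print('pred r',r,np.linalg.norm(b-a))
    R0=4*np.linalg.norm(b-a)
    h=cv2.HoughCircles(c,cv2.HOUGH_GRADIENT,1,5,param1=80,param2=12,minRadius=int(R0*.88),maxRadius=int(R0*1.12))
    if h is not None:
        for k in h[0][:4]:
            uv=(k[0]/4+x0-.375,k[1]/4+y0-.375); print(np.round(uv,1),k[2]/4,plane(im,uv,76,T).round(1))
p,q=plane(im,(379,34),52,T),plane(im,(369,244),52,T);d=p-q
print('pipe',p.round(1),q.round(1),((p+q)/2).round(1),np.linalg.norm(d),np.degrees(np.arctan2(d[1],d[0])))
for uv in [(318,212),(317,330)]: print('bar end tool',(np.linalg.inv(T)@np.r_[plane(im,uv,T[2,3]+5,T),1]).round(1))
big=cv2.resize(im['pixels'][95:345,270:440],None,fx=2.4,fy=2.4,interpolation=cv2.INTER_CUBIC)
cv2.imwrite('pics/w3c.png',big[...,::-1])
E
```

```text
pred r 20.5 27.323700373709297
[377.2 151.2] 26.45 [527.3 -36.1  76. ]
[378.8 151.5] 27.8 [526.8 -37.1  76. ]
[375.8 151.2] 25.025 [527.7 -35.   76. ]
[379. 153.] 28.275 [525.6 -37.   76. ]
pred r 11.7 15.442272369356246
[377.2 151. ] 17.1 [527.5 -36.2  76. ]
[376. 151.] 17.1 [527.8 -35.3  76. ]
[377.5 149.8] 16.55 [528.4 -36.6  76. ]
[376.5 152.2] 16.55 [526.8 -35.4  76. ]
pipe [608.4 -65.   52. ] [445.   -9.8  52. ] [526.7 -37.4  52. ] 172.45451793850765 -18.65835931751081
bar end tool [28.6  0.8 -5.   1. ]
bar end tool [-27.4   0.4  -5.    1. ]
```

View pics/w3c.png

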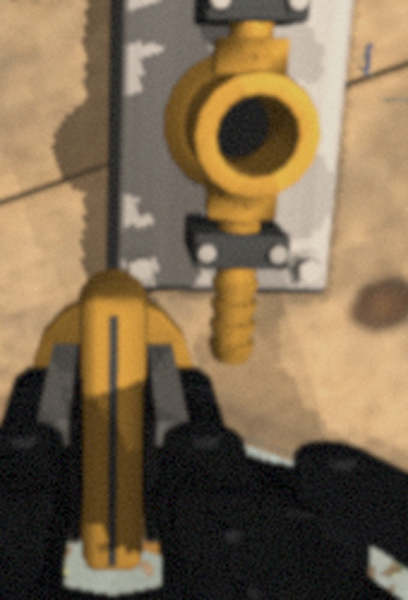

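```bash
python3 -m handwheel '[[[0,0,0],[0.0208,0.023,0],1],[[0,0,0],[0.0207,0.0231,0],1],[[0,0,0],[0,0,0.01],1],[[0,0,0],[0,0,0.01],1],[[0,0,0],[0,0,0],1]]'
python3 -m handwheel '[[[0,0,0],[0,0,0],1],[[0,0,0],[0,0,0],1]]'
cat > st.py <<'E'
from h import *
S=[]
for i in range(3):
    ctrl.get_image('scene'); S.append(ctrl.read_state())
m=lambda k:np.mean([s[k] for s in S],0)
p,r,f=m('eef_pos'),S[-1]['tool_rot'],m('force'); y=r[2]
d=np.array([527.5,-35.8])-p[:2]
print('p',p.round(2),'rot',r.round(3),'f',f.round(2),'t',m('torque').round(2),'to go tool xy',round(d[0]*np.cos(y)+d[1]*np.sin(y),2),round(d[0]*np.sin(y)-d[1]*np.cos(y),2),'clk',S[-1]['clock'],'q7',S[-1]['qpos'][6])
E
python3 st.py
```

```text
clock: 5.88
eef_pos: [526.4, -35.0, 166.5]
tool_rot: [3.141, 0.005, -0.327]
force: [-0.4, -0.6, -2.5]
width: 10.9
gripper_force: 59.5
clock: 6.05
eef_pos: [527.9, -35.0, 168.4]
tool_rot: [-3.141, 0.001, -0.326]
force: [0.4, 0.7, -2.0]
width: 10.8
gripper_force: 59.5
p [528.26 -35.64 168.82] rot [-3.141e+00 -1.000e-03 -3.270e-01] f [ 0.46 -0.15 -1.83] t [-0.02 -0.   -0.  ] to go tool xy -0.67 0.4 clk 6.2 q7 -1.9089512934910642
```

```bash
python3 -m handwheel '[[[0,0,0],[-0.0006,0.0004,0.006],1],[[0,0,0],[0,0,0.006],1],[[0,0,0],[0,0,0.004],1],[[0,0,0],[0,0,0.003],1],[[0,0,0],[0,0,0],1]]'
python3 st.py
```

```text
clock: 6.62
eef_pos: [528.0, -37.0, 148.9]
tool_rot: [-3.141, -0.001, -0.329]
force: [1.8, -0.9, -1.9]
width: 10.6
gripper_force: 59.6
p [527.92 -37.03 149.41] rot [-3.141 -0.    -0.329] f [ 1.75 -0.16 -1.78] t [ 0.05 -0.29  0.  ] to go tool xy -0.79 -1.03 clk 6.7667 q7 -1.910348987703226
```

```bash
python3 -m handwheel '[[[0,0,0],[0.0005,0,0.004],1],[[0,0,0],[0,0,0.004],1],[[0,0,0],[0,0,0.004],1],[[0,0,0],[0,0,0.003],1],[[0,0,0],[0,0,0],1]]'
python3 st.py
```

```text
clock: 7.18
eef_pos: [528.8, -37.1, 134.0]
tool_rot: [-3.141, -0.001, -0.328]
force: [4.4, -0.1, -2.6]
width: 10.7
gripper_force: 59.4
p [528.78 -37.09 134.37] rot [-3.141e+00 -1.000e-03 -3.280e-01] f [ 4.05  0.61 -3.47] t [ 0.09 -1.16  0.02] to go tool xy -1.63 -0.81 clk 7.3333 q7 -1.9115080632424952
```

```bash
python3 -m handwheel '[[[0,0,0],[0.001,-0.0003,0],1],[[0,0,0],[0,0,0],1]]'
python3 st.py
```

```text
clock: 7.5
eef_pos: [529.0, -37.2, 134.6]
tool_rot: [3.142, 0.0, -0.329]
force: [3.1, 0.6, -3.5]
width: 10.8
gripper_force: 59.5
p [529.01 -37.14 134.58] rot [-3.142  0.    -0.329] f [ 3.53  0.91 -2.67] t [ 0.13 -0.88 -0.01] to go tool xy -1.86 -0.78 clk 7.65 q7 -1.9114222922932185
```

```bash
python3 -m handwheel '[[[0,0,0],[0.0015,-0.0003,0],1],[[0,0,0],[0,0,0],1]]'
python3 st.py
```

```text
clock: 7.82
eef_pos: [529.6, -37.4, 134.3]
tool_rot: [3.141, 0.002, -0.329]
force: [1.1, 1.4, -1.7]
width: 11.1
gripper_force: 59.6
p [529.63 -37.39 134.31] rot [ 3.141e+00  2.000e-03 -3.290e-01] f [ 0.78  0.56 -2.32] t [ 0.18 -0.23  0.02] to go tool xy -2.53 -0.82 clk 7.9667 q7 -1.911027349192101
```

```bash
python3 -m handwheel '[[[0,0,0],[0.0002,0,0.003],1],[[0,0,0],[0,0,0.003],1],[[0,0,0],[0,0,0.002],1],[[0,0,0],[0,0,0.001],1],[[0,0,0],[0,0,0],1]]'
python3 st.py
```

```text
clock: 8.38
eef_pos: [530.2, -37.3, 125.0]
tool_rot: [3.141, 0.001, -0.328]
force: [0.3, 0.9, -1.5]
width: 10.5
gripper_force: 59.6
p [530.28 -37.36 125.27] rot [ 3.141e+00  1.000e-03 -3.280e-01] f [-0.55  1.21 -2.08] t [0.3  0.07 0.03] to go tool xy -3.13 -0.58 clk 8.5333 q7 -1.9117493039370697
```

```bash
python3 -m handwheel '[[[0,0,0],[-0.0003,-0.0005,0.001],1],[[0,0,0],[0,0,0.001],1],[[0,0,0],[0,0,0.001],1],[[0,0,0],[0,0,0.0005],1],[[0,0,0],[0,0,0],1]]'
python3 st.py
```

```text
clock: 8.95
eef_pos: [530.3, -37.0, 121.8]
tool_rot: [3.141, 0.001, -0.329]
force: [-1.6, 0.3, -1.5]
width: 11.0
gripper_force: 59.6
p [530.27 -37.01 121.89] rot [ 3.141e+00  1.000e-03 -3.290e-01] f [-1.15 -0.41 -2.31] t [0.13 0.31 0.02] to go tool xy -3.01 -0.25 clk 9.1 q7 -1.9130485604311016
```

```bash
python3 -m handwheel '[[[0,0,0],[-0.0003,0,0.0007],1],[[0,0,0],[0,0,0.0007],1],[[0,0,0],[0,0,0],1]]'
python3 -m handwheel '[[[0,0,0],[0,0,0.0007],1],[[0,0,0],[0,0,0.0007],1],[[0,0,0],[0,0,0],1]]'
python3 st.py
```

```text
clock: 9.35
eef_pos: [530.2, -37.0, 120.5]
tool_rot: [3.141, 0.0, -0.329]
force: [-1.8, -0.3, -1.4]
width: 10.5
gripper_force: 59.7
clock: 9.6
eef_pos: [530.2, -37.0, 119.2]
tool_rot: [3.141, 0.0, -0.329]
force: [-1.8, 0.5, 1.1]
width: 10.8
gripper_force: 59.9
p [530.23 -36.95 119.24] rot [ 3.141  0.    -0.329] f [-2.07  0.11  0.49] t [-0.11  0.49  0.02] to go tool xy -2.95 -0.21 clk 9.75 q7 -1.9134563194788445
```

```bash
python3 -m handwheel '[[[0,0,0],[-0.0007,0,0.0006],1],[[0,0,0],[0,0,0],1],[[0,0,0],[0,0,0],1]]'
python3 st.py
python3 -m handwheel '[[[0,0,0],[0,0,0.0006],1],[[0,0,0],[0,0,0],1],[[0,0,0],[0,0,0],1]]'
python3 st.py
```

```text
clock: 10.0
eef_pos: [530.1, -36.9, 118.8]
tool_rot: [3.142, -0.001, -0.329]
force: [-1.2, -1.2, 0.5]
width: 10.9
gripper_force: 60.0
p [530.07 -36.88 118.76] rot [ 3.142e+00 -1.000e-03 -3.290e-01] f [-0.97 -1.26  1.28] t [-0.37  0.25  0.01] to go tool xy -2.78 -0.2 clk 10.15 q7 -1.9139588052192584
clock: 10.4
eef_pos: [530.1, -36.8, 118.2]
tool_rot: [3.142, -0.001, -0.329]
force: [-0.3, -1.2, 2.0]
width: 10.6
gripper_force: 60.2
p [530.06 -36.84 118.17] rot [ 3.142e+00 -1.000e-03 -3.290e-01] f [-0.77 -1.93  2.31] t [-0.56  0.11  0.01] to go tool xy -2.76 -0.15 clk 10.55 q7 -1.9139772343765524
```

```bash
python3 -m handwheel '[[[0,0,0],[0,0.0007,0.001],1],[[0,0,0],[0,0,0.0005],1],[[0,0,0],[0,0,0],1]]'
python3 st.py
```

```text
clock: 10.8
eef_pos: [530.0, -36.9, 116.8]
tool_rot: [-3.141, -0.001, -0.328]
force: [-0.9, -0.9, 4.5]
width: 10.9
gripper_force: 60.7
p [530.02 -36.93 116.85] rot [-3.141e+00 -1.000e-03 -3.280e-01] f [-0.63 -1.18  5.28] t [-0.28  0.11 -0.01] to go tool xy -2.75 -0.26 clk 10.95 q7 -1.9130622898141576
```

```bash
python3 -m handwheel '[[[0,0,0],[0,0.0003,0.001],1],[[0,0,0],[0,0,0.0008],1],[[0,0,0],[0,0,0],1]]'
python3 st.py
python3 -m handwheel '[[[0,0,-4],[0,0,0.0002],1],[[0,0,-4],[0,0,0.0002],1],[[0,0,0],[0,0,0],1]]'
python3 st.py
```

```text
clock: 11.2
eef_pos: [530.1, -37.0, 115.4]
tool_rot: [-3.141, -0.001, -0.328]
force: [-1.4, -0.6, 9.2]
width: 10.5
gripper_force: 61.2
p [530.04 -36.94 115.42] rot [-3.141e+00 -1.000e-03 -3.280e-01] f [-1.3  -0.72  8.53] t [-0.16  0.25  0.03] to go tool xy -2.77 -0.26 clk 11.35 q7 -1.9127091619251566
clock: 11.6
eef_pos: [530.1, -36.8, 114.8]
tool_rot: [-3.14, -0.001, -0.185]
force: [0.1, -0.0, 7.1]
width: 10.8
gripper_force: 60.6
p [530.07 -36.77 114.81] rot [-3.141e+00 -1.000e-03 -1.880e-01] f [-0.18 -0.12  6.32] t [-0.07  0.1   0.16] to go tool xy -2.7 -0.48 clk 11.75 q7 -1.8183625935452592
```

```bash
python3 -m handwheel '[[[0,0,-5],[0,0,0.0008],1],[[0,0,-5],[0,0,0.0006],1],[[0,0,-5],[0,0,0.0005],1],[[0,0,0],[0,0,0],1]]'
python3 st.py
```

```text
clock: 12.08
eef_pos: [530.1, -36.4, 113.2]
tool_rot: [-3.14, -0.002, 0.078]
force: [-0.4, 0.4, 9.1]
width: 10.7
gripper_force: 61.0
p [530.12 -36.45 113.23] rot [-3.141e+00 -2.000e-03  7.400e-02] f [-1.14  0.37  9.25] t [0.09 0.31 0.24] to go tool xy -2.56 -0.85 clk 12.2333 q7 -1.6416120129614866
```

```bash
python3 -m handwheel '[[[0,0,-5],[0,0,0.0004],1],[[0,0,-5],[0,0,0.0005],1],[[0,0,-5],[0,0,0.0005],1],[[0,0,-5],[0,0,0.0004],1],[[0,0,0],[0,0,0],1]]'
python3 st.py
```

```text
clock: 12.65
eef_pos: [530.0, -36.0, 111.7]
tool_rot: [-3.141, -0.002, 0.427]
force: [-1.8, 1.3, 12.5]
width: 10.9
gripper_force: 61.5
p [530.04 -36.02 111.73] rot [-3.141e+00 -2.000e-03  4.240e-01] f [-1.8   1.34 11.87] t [0.23 0.48 0.32] to go tool xy -2.23 -1.25 clk 12.8 q7 -1.4036618157565393
```

```bash
python3 -m handwheel '[[[0,0,-5],[-0.0002,-0.0005,0],1],[[0,0,-5],[0,0,0.0001],1],[[0,0,-5],[0,0,0.0002],1],[[0,0,-5],[0,0,0.0002],1],[[0,0,0],[0,0,0],1]]'
python3 st.py
```

```text
clock: 13.22
eef_pos: [529.7, -35.6, 111.1]
tool_rot: [3.142, -0.003, 0.776]
force: [-2.0, 0.3, 11.2]
width: 11.0
gripper_force: 61.3
p [529.73 -35.62 111.14] rot [ 3.141e+00 -2.000e-03  7.730e-01] f [-1.49  0.85 11.03] t [0.23 0.37 0.35] to go tool xy -1.72 -1.43 clk 13.3667 q7 -1.1615436007060922
```

```bash
python3 -m handwheel '[[[0,0,-6],[-0.0004,-0.0003,0.0002],1],[[0,0,-6],[0,0,0.0002],1],[[0,0,-6],[0,0,0.0002],1],[[0,0,-6],[0,0,0.0002],1],[[0,0,-6],[0,0,0.0001],1]]'
python3 st.py
```

```text
clock: 13.78
eef_pos: [529.2, -35.3, 110.4]
tool_rot: [3.14, -0.003, 1.299]
force: [-3.3, 1.4, 10.8]
width: 10.9
gripper_force: 63.5
p [529.15 -35.32 110.25] rot [ 3.140e+00 -3.000e-03  1.298e+00] f [-1.67  1.57 11.17] t [0.36 0.45 0.38] to go tool xy -0.91 -1.46 clk 13.9333 q7 -0.7855210691500903
```

```bash
python3 -m handwheel '[[[0,0,6],[0.0003,-0.0005,0.0001],1],[[0,0,6],[0,0,0.0001],1],[[0,0,6],[0,0,0.0001],1],[[0,0,6],[0,0,0.0002],1],[[0,0,6],[0,0,0.0002],1]]'
python3 st.py
python3 -m handwheel '[[[0,0,-6],[0,0,0.0001],1],[[0,0,-6],[0,0,0.0001],1],[[0,0,-6],[0,0,0.0001],1],[[0,0,-6],[0,0,0.0001],1],[[0,0,-6],[0,0,0.0001],1]]'
python3 st.py
```

```text
clock: 14.35
eef_pos: [529.7, -35.5, 109.7]
tool_rot: [3.14, -0.003, 0.769]
force: [0.2, -0.3, 10.9]
width: 11.2
gripper_force: 61.4
p [529.65 -35.56 109.75] rot [ 3.14e+00 -3.00e-03  7.69e-01] f [ 0.04  0.16 10.2 ] t [ 0.09  0.06 -0.49] to go tool xy -1.71 -1.33 clk 14.5 q7 -1.1678051536851548
clock: 14.92
eef_pos: [529.1, -35.3, 109.2]
tool_rot: [3.14, -0.002, 1.298]
force: [-1.2, 1.6, 10.9]
width: 11.1
gripper_force: 64.9
p [529.09 -35.24 109.08] rot [ 3.140e+00 -2.000e-03  1.298e+00] f [-1.43  0.51 10.91] t [0.18 0.33 0.45] to go tool xy -0.97 -1.39 clk 15.0667 q7 -0.7894900074172737
```

```bash
python3 -m handwheel '[[[0,0,6],[0,-0.0002,0.0001],1],[[0,0,6],[0,0,0.0001],1],[[0,0,6],[0,0,0.0001],1],[[0,0,6],[0,0,0.0001],1],[[0,0,0],[0,0,0.0001],1]]'
python3 st.py
python3 -m handwheel '[[[0,0,-6],[0,0,0.0001],1],[[0,0,-6],[0,0,0.0001],1],[[0,0,-6],[0,0,0.0001],1],[[0,0,-3],[0,0,0],1],[[0,0,0],[0,0,0],1]]'
python3 st.py
```

```text
clock: 15.48
eef_pos: [529.5, -35.5, 108.8]
tool_rot: [3.139, -0.003, 0.872]
force: [0.1, 0.5, 9.7]
width: 10.8
gripper_force: 64.0
p [529.55 -35.46 108.76] rot [ 3.14e+00 -3.00e-03  8.74e-01] f [-0.43  0.67 10.45] t [ 0.11  0.03 -0.54] to go tool xy -1.57 -1.35 clk 15.6333 q7 -1.096182484392412
clock: 16.05
eef_pos: [529.2, -35.3, 108.4]
tool_rot: [3.14, -0.003, 1.244]
force: [-1.3, 0.5, 11.8]
width: 10.6
gripper_force: 62.0
p [529.15 -35.27 108.45] rot [ 3.139e+00 -3.000e-03  1.242e+00] f [-0.86  0.56 11.72] t [ 0.17  0.26 -0.13] to go tool xy -1.04 -1.39 clk 16.2 q7 -0.8320209615560202
```

```bash
python3 -m handwheel '[[[0,0,0],[0,0,-0.001],1],[[0,0,0],[0,0,-0.001],1],[[0,0,0],[0,0,0],1]]'
python3 st.py
```

```text
clock: 16.45
eef_pos: [529.1, -35.3, 109.5]
tool_rot: [3.14, -0.003, 1.243]
force: [1.2, 2.3, 1.6]
width: 10.7
gripper_force: 60.4
p [529.1  -35.31 109.44] rot [ 3.140e+00 -3.000e-03  1.243e+00] f [2.62 3.15 1.74] t [ 0.71 -0.61 -0.15] to go tool xy -0.98 -1.35 clk 16.6 q7 -0.8295497191919009
```

```bash
python3 -m handwheel '[[[0,0,0],[0,0,0],0.55],[[0,0,0],[0,0,0],0.55],[[0,0,0],[0,0,0],0.55],[[0,0,0],[0,0,0],0.55],[[0,0,0],[0,0,-0.01],0.55]]'
python3 -m handwheel '[[[0,0,0],[0,0,-0.03],0.55],[[0,0,0],[0,0,-0.035],0.55],[[0,0,0],[-0.03,0,-0.02],0.5],[[0,0,0],[-0.035,0,0],0.5],[[0,0,0],[0,0,0],0.5]]'
python3 -m handwheel '[[[0,0,0],[0,0,0],0.5],[[0,0,0],[0,0,0],0.5]]'
python3 - <<'E'
from h import *
im,T=snap('wrist','w5.png'); b,_=snap('side','s5.png')
s=b['pixels'][140:210,285:365]
s=cv2.resize(s,None,fx=5,fy=5,interpolation=cv2.INTER_CUBIC)
w=cv2.resize(im['pixels'],(560,350)); 
u,v=map(int,proj(im,(529,-35.5,80),T)); print(u,v,T[:3,3])
c=im['pixels'][max(0,v-90):v+90,max(0,u-80):u+80]; c=cv2.resize(c,(400,int(400*c.shape[0]/c.shape[1])),interpolation=cv2.INTER_CUBIC)
H=max(s.shape[0],c.shape[0]); o=np.zeros((H,800,3),np.uint8); o[:s.shape[0],:400]=s;o[:c.shape[0],400:]=c
cv2.imwrite('pics/fin.png',o[...,::-1])
E
```

```text
clock: 17.02
eef_pos: [526.1, -37.3, 117.9]
tool_rot: [-3.138, 0.002, 1.242]
force: [-0.8, 0.3, 0.3]
width: 38.4
gripper_force: 0.0
clock: 17.43
eef_pos: [504.7, -106.2, 205.5]
tool_rot: [3.141, 0.007, 1.233]
force: [-1.0, -1.1, -0.5]
width: 42.6
gripper_force: 0.0
clock: 17.6
eef_pos: [506.7, -98.3, 204.6]
tool_rot: [-3.142, -0.0, 1.241]
force: [0.4, 1.2, 0.0]
width: 42.8
gripper_force: 0.0
319 119 [506.70513195 -98.26348152 204.57932589]
```

View pics/fin.png

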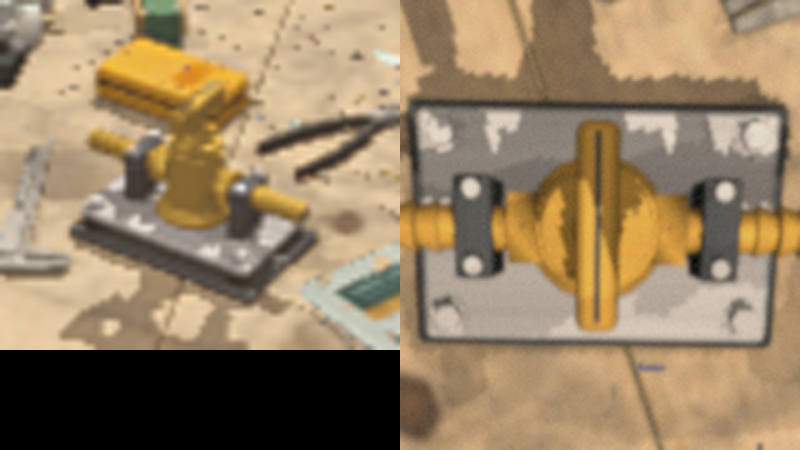

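The handle is square across the pipe (bar vertical at x≈598, pipe horizontal) and the plug stands upright with its collar down on the barrel. The TCP dropped about 10 mm after the plug was set down, so I put the gap at about 1 mm.

```bash
python3 -c "
from cell import ctrl;print(ctrl.finish_job())"
```

```text
the job is handed in; nothing more can be done
None
```

The job is handed in, with no verdict returned: the T-plug is in the cock, turned a quarter with its handle square across the pipe, an estimated gap of about 1 mm under its collar, and released, after 17.6 s of the 51 s; the press read about 14 N at most.

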